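Hold a thread cone ready over the free spindle

TASK

One of the three spindles on the thread stand has no cone. Pick up the full thread cone that stands on the table by itself, lift it over the upright rulers and hold it hovering about a centimetre above the tip of the free spindle, upright and centred on it, so that I can guide it down by hand. Do not let it touch the thread stand or the rulers, leave everything else where it is, and finish while still holding the cone there.

Things in the scene. Friction and masses are not known exactly. Their poses are not given: they have to be found in the camera images.
- spare: The loose full thread cone to carry, standing on the table on the far side of the rulers from the thread stand (to the robot's right). Navy, rigid, blunt tapered: 60 mm across at the bottom, 44 mm across at the top, 111 mm high (white core rim on top), 0.11 to 0.22 kg, with an open bore up the middle (28 mm wide at the bottom). Origin: centre of its underside; z up along its axis.
- cone_1: A cone like the spare, already on one of the spindles; its underside rests on the stand's board, 15 mm above the table, its top is 126 mm above the table. Origin: centre of its underside. Which spindle it is on differs from run to run.
- cone_2: Another such cone, on another spindle. Origin: centre of its underside. Which spindle it is on differs from run to run.
- stand: Thread stand, fixed to the table: wooden board 95 x 300 mm, 15 mm thick, with three upright steel spindles in a row 100 mm apart along its length. Two carry a cone, the third is bare but for a thin grey felt pad on the board. Origin: centre of the board's underside; y along the row, z up.
- spindle_1 (a point): Tip of the spindle at the stand's -y end: centre of the top of an upright pin 8 mm in diameter, 110 mm above the table.
- spindle_2 (a point): Tip of the middle spindle, likewise 110 mm above the table.
- spindle_3 (a point): Tip of the spindle at the stand's +y end, likewise 110 mm above the table.
- rulers: Obstacle fixed to the table between the spare cone and the thread stand: wooden block 300 x 70 x 30 mm with three flat rulers standing on edge in it, the tallest reaching 140 mm above the table. Origin: centre of its underside; x along its 300 mm length, y across it, z up.
- tube: Bystander: empty white plastic cone tube, slim, 32 mm across at the bottom, 120 mm high, standing near the spare cone (100 to 130 mm from it). Origin: centre of its underside.
- spool: Bystander: small teal thread spool, 28 mm across, 40 mm high, standing 110 to 140 mm from the spare cone. Origin: centre of its underside.
- shears: Bystander: tailor's shears lying flat, 265 mm long, 84 mm wide, 12 mm high, blades towards its +x. Origin on the table near the pivot.
- pincushion: Bystander: red round pincushion, 72 mm across, 40 mm high, with pins up to 64 mm. Origin: centre of its underside.
- bobbins: Bystander: clear open box of bobbins, 100 x 130 x 28 mm. Origin: centre of its underside.
- tin: Bystander: round metal tin, 64 mm across, 45 mm high. Origin: centre of its underside.
- chalk: Bystander: flat white piece of tailor's chalk, 50 x 45 x 12 mm. Origin: centre of its underside.
There are look-alikes about, which are no part of the job. What is shaped like the spare but green is not meant.

How it is judged:
By the outcome, as a careful person would: the job done as asked, in the order asked, and still so for the second after the job is handed in, while the arm keeps its last pose, push and grip.
It also fails if it takes over 45 s, if anything falls off the work surface, if the arm or the gripper's body presses on something with over 40 N, if the wrist force passes 120 N, or if a joint passes its speed limit or range.

ROBOT

A 6-joint arm with a two-finger parallel gripper is mounted at the origin on the work surface. World frame = base frame: x ahead of the robot, y to its left, z up, the work surface at z = 0. Lengths are in m, angles in rad, forces in N, time in s.
With the tool pointing down it reaches from about 0.425 to 0.95 m from the base axis. Payload 14.7 kg.
Tool frame: the origin (TCP) lies midway between the tips of the shut fingers; the grasp point (between the pads) lies behind it (manip.pinch_z is the z of the grasp point in the tool frame, in m); z points along the fingers, y is the line along which they close (so a half turn about z gives the same grasp; the last joint's range is limited). The gripper opens to 85 mm and grips with 20 to 120 N. Pads are 22 mm wide; open, the fingers measure 114 mm over their backs; the gripper's body (76 mm by 85 mm) begins 54 mm behind the grasp point. The pads swing forward as they close: fully open they stand 13 mm farther back than shut.
Start: joints at [1.169, 0.48, 1.596, -0, 1.065, -0.047], TCP at [0.226, 0.61, 0.231] pointing down, gripper open.
Joint ranges: [-2.75, 2.75], [-0.82, 2.05], [0.23, 2.67], [-1.56, 4.7], [0.09, 2.69], [-2.92, 2.92]. Speed limits (rad/s): [1.89, 1.89, 2.39, 3.01, 3.01, 3.01].

INTERFACE

Orientations are given as a unit quaternion [x, y, z, w].
In Python, from bench import manip, cams, workorder, finder gives the robot as it stands.
- The arm moves only by the tool move_arm, never from a script. Its arguments are lists of equal length, an entry for each row: "rot": the turn, a rotation vector about the tool's x, y, z in degrees, a list of three; "slide": the shift along the tool's x, y, z in mm, a list of three; "fingers": the opening, from 0 (shut) to 1 (fully open). A call has 1 to 5 rows; each row is the pose to reach, as a shift and turn from the pose commanded when the call began, along the tool's axes at that moment; what a row does not reach only later rows make up. A row lasts 1/10 s, in which the tool goes at most 50 mm and 8.59 degrees, less where a joint would pass 70% of its speed; a pose out of reach is approached as far as the arm can. A call with a gripper value outside its range is refused whole. The fingers move at their own pace and stop on an object; the grip force is fixed at half the most. Time passes only in rows, so rows that repeat a pose let the fingers close. It gives the time, the measured TCP pose, the force, the opening and the grip force at its end, in the units of the state.
- manip.observe(): the state, without advancing time (a new reading comes with each control period).
- cams.grab_frame(name): name is "side" or "top" or "wrist"; returns a dict with "image" (420x560x3 uint8, red, green, blue), "fx", "fy", "cx", "cy" (pixels), "D" ([k1, k2, p1, p2, k3] as OpenCV has them; the pictures are not rectified), "position" and "orientation" of the camera in the world. Camera axes: x right, y up, looking along -z (the intrinsics and any distortion apply to the point x, -y, -z); pixel columns grow to the right and rows downward; lengths in m; the calibration is good to about 2 mm. A picture is of the moment at which its call begins. There is no depth.
- workorder.job_done(): hands the job in; it is judged then, once.
Trained networks look in the newest picture that a camera, given by its name, has taken for a name from the list of things; names that differ only in an ending like _2 or _b are one class to them, and where a whole thing is asked for, a point or a joint stands for the part that bears it (a point fixed in the world has none). Each returns a list of dicts, best first, with "confidence" (0 to 1); they miss things now and then, are a little off and sometimes report something else, mostly with a low value. They report only what shows in the picture. A call takes as long as a camera call. They do not tell look-alikes from the thing itself.
- finder.spot_in(camera, target): "extent" ([left, top, width, height] in pixels, round what is visible of it).
- finder.cut_out(camera, target): "pixels" (420x560 bool, what is visible of it) and "extent" ([left, top, width, height] in pixels, round what is visible of it).
- finder.landmark_of(camera, target): "uv" ([column, row] in pixels: a listed point, or the origin of a listed thing).
The state is a dict: "time_s": time; "qpos": joint angles; "dq": joint speeds; "effort": joint torques, N m; "tool_pos": TCP position; "tool_rot": TCP orientation; "wrist_force": force on the tool from outside, world axes, zero at the start; "moment": the same for the moment, N m; "opening": finger opening in m; "grip_force": force on a finger pad.
Only numpy, scipy, OpenCV 4.12 (cv2) and the standard library are available. Lean on these libraries where they do the work, as an engineer would, in place of code of your own. Each camera call takes 0.05 s, during which the arm holds its last target. There are 200 camera calls.

## Working session

There is one attempt and no reset: what is moved stays moved. The work goes in short steps, Python scripts to look and compute and a tool call to move; the robot and the scene stay as the last step left them, time stands still between calls to the robot, and variables do not carry over. Pictures are saved under pics/ and viewed, at most 10 in all, crops included, and the job is handed in when it is done.

Besides the shell and the picture viewer there is one more tool, called after ">>>" as name(argument=value, ...), one argument or row to a line, values as JSON. move_arm: Moves the arm, as the interface text tells. Its arguments: {"type":"object","properties":{"rot":{"type":"array"},"slide":{"type":"array"},"fingers":{"type":"array"}},"required":["rot","slide","fingers"]}

```bash
mkdir -p pics; ls
cat > h.py <<'E'
import numpy as np, cv2
from scipy.spatial.transform import Rotation as R
from bench import manip, cams, workorder, finder
def ray(f,uv):
    K=np.array([[f['fx'],0,f['cx']],[0,f['fy'],f['cy']],[0,0,1]])
    p=cv2.undistortPoints(np.array([[uv]],float),K,np.array(f['D'],float))[0,0]
    d=R.from_quat(f['orientation']).apply([p[0],-p[1],-1])
    return np.array(f['position']),d
def at_z(f,uv,z):
    o,d=ray(f,uv); return o+d*(z-o[2])/d[2]
def proj(f,P):
    P=np.atleast_2d(np.array(P,float))
    c=R.from_quat(f['orientation']).inv().apply(P-np.array(f['position']))*[1,-1,-1]
    K=np.array([[f['fx'],0,f['cx']],[0,f['fy'],f['cy']],[0,0,1]])
    return cv2.projectPoints(c.reshape(-1,1,3),np.zeros(3),np.zeros(3),K,np.array(f['D'],float))[0][:,0]
def tri(a,b):
    (o1,d1),(o2,d2)=a,b
    s=np.linalg.lstsq(np.c_[d1,-d2],o2-o1,rcond=None)[0]
    p,q=o1+s[0]*d1,o2+s[1]*d2
    return (p+q)/2,np.linalg.norm(p-q)
def save(img,n): cv2.imwrite('pics/'+n,cv2.cvtColor(img,cv2.COLOR_RGB2BGR))
E
python3 - <<'E'
from h import *
print(manip.pinch_z, manip.observe())
for c in ['top','side']:
    f=cams.grab_frame(c); save(f['image'],c+'0.png'); print(c,f['position'],f['orientation'],f['fx'],f['D'])
    for t in ['spare','cone_1','stand','spindle_1','spindle_2','spindle_3','rulers','tube','spool']:
        r=finder.landmark_of(c,t)
        print(c,t,[(np.round(x['uv']).tolist(),round(x['confidence'],2),np.round(at_z(f,x['uv'],.11 if 'spin' in t else 0.0),3).tolist()[:2]) for x in r])
E
```

```text
pics
-0.0187 {'time_s': 0.0, 'qpos': array([ 1.16939481e+00,  4.80850530e-01,  1.59687788e+00,  9.52826651e-07,
        1.06509834e+00, -4.66028790e-02]), 'dq': array([ 1.31518352e-05,  3.38795626e-05,  1.24250829e-03,  3.97092964e-04,
       -3.36345877e-04,  7.84640737e-04]), 'effort': array([-5.28752629e-03, -9.50640249e+01, -4.30169070e+01, -6.12375461e-04,
        1.21433922e-02, -3.76365017e-05]), 'tool_pos': array([0.22562956, 0.60913786, 0.23065877]), 'tool_rot': array([ 1.76470500e-01,  9.84305736e-01, -6.01538752e-04, -1.37473207e-04]), 'wrist_force': array([-0.630341  , -0.57197452, -0.13304985]), 'moment': array([-0.02715855, -0.06769451, -0.01730198]), 'grip_force': 0.0, 'opening': 0.08516508894942008}
top [ 0.31407201 -0.0247951   1.44907586] [-0.07027204  0.06459151  0.70756228 -0.70017526] 521.5794184369545 [-0.15154968  0.          0.          0.          0.        ]
top spare [([373.0, 248.0], 0.68, [0.496, -0.251]), ([401.0, 215.0], 0.63, [0.589, -0.335])]
top cone_1 [([212.0, 239.0], 0.6, [0.527, 0.199]), ([178.0, 240.0], 0.59, [0.524, 0.297])]
top stand [([213.0,
[... 779 characters left out ...]
301.0], 0.92, [0.498, -0.237]), ([301.0, 338.0], 0.86, [0.58, -0.33])]
side cone_1 [([262.0, 185.0], 0.92, [0.533, 0.222]), ([260.0, 173.0], 0.82, [0.531, 0.299])]
side stand [([260.0, 190.0], 0.71, [0.528, 0.191])]
side spindle_1 [([257.0, 156.0], 0.86, [0.519, 0.183]), ([260.0, 169.0], 0.61, [0.523, 0.106])]
side spindle_2 [([257.0, 156.0], 0.86, [0.519, 0.183]), ([260.0, 169.0], 0.61, [0.523, 0.106])]
side spindle_3 [([257.0, 156.0], 0.86, [0.519, 0.183]), ([260.0, 169.0], 0.61, [0.523, 0.106])]
side rulers [([275.0, 250.0], 0.95, [0.551, -0.077])]
side tube [([226.0, 269.0], 0.76, [0.443, -0.14])]
side spool [([183.0, 288.0], 0.61, [0.359, -0.197]), ([293.0, 277.0], 0.5, [0.581, -0.17])]
```

View pics/top0.png

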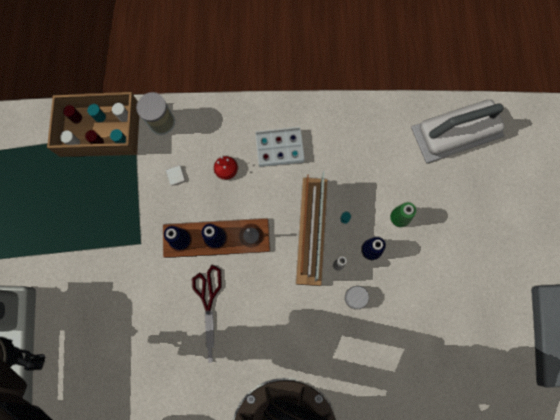

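View pics/side0.png

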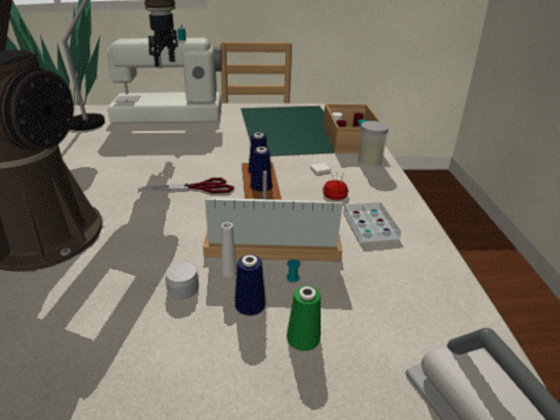

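Top: the navy loose cone is at (373,248), the green look-alike at (402,214), stand cones at (212,236) and (177,238), and the free spindle with its pad at (250,235). The rulers are at (313,232), the tube at (341,262), the spool at (346,217) and the tin at (357,297). Side: the navy loose cone is at (250,285), green at (304,318), the free spindle tip near (264,171).

Could be taken for the spare: green (402,214), stand cones (212,236) and (177,238), tube (341,262). The choice is the navy loose one at (373,248). I'll check it in a close crop.

Run:
```python
from h import *
F={c:cams.grab_frame(c) for c in ['top','side']}
def crop(c,x,y,w,h,s): return cv2.resize(F[c]['image'][y:y+h,x:x+w],(w*s,h*s),interpolation=cv2.INTER_CUBIC)
a=crop('side',200,120,130,200,3); b=crop('top',230,200,130+60,100,2)
im=np.zeros((600,390+380,3),np.uint8); im[:,:390]=a; im[:200,390:]=b
im[200:600,390:]=crop('top',226,205,76,80,5)
save(im,'crop1.png')
def T(t,i,j):
    a=finder.landmark_of('top',t)[i]['uv'];b=finder.landmark_of('side',t)[j]['uv'];print(t,a,b,tri(ray(F['top'],a),ray(F['side'],b)))
for t in['spare','tube','rulers','stand']: T(t,0,0)
for r in finder.landmark_of('side','spindle_1'):
  for q in finder.landmark_of('top','spindle_1'): print(q['uv'],r['uv'],tri(ray(F['top'],q['uv']),ray(F['side'],r['uv'])))
for c in F:
  r=finder.cut_out(c,'spare')
  for x in r: print(c,x['extent'],x['confidence'],F[c]['image'][x['pixels']].mean(0))
for n,z in [('sp',.11),('spbase',.015)]:
  print(n,[proj(F[c],[.527,.099,z]).round(1).tolist() for c in F])
```

```text
spare [372.1, 247.8] [301.7, 337.8] (array([ 0.55112499, -0.26437557, -0.08232667]), np.float64(0.08593469780433066))
tube [338.8, 267.7] [226.1, 271.4] (array([ 0.44326529, -0.15376049,  0.00537108]), np.float64(0.0016900550189341839))
rulers [308.6, 232.4] [274.1, 251.4] (array([ 0.54700862, -0.0721408 , -0.00881281]), np.float64(0.004589463214326462))
stand [214.5, 238.9] [264.6, 190.8] (array([ 0.53372864,  0.19415086, -0.00367157]), np.float64(0.0111753558242298))
[245.5, 230.9] [260.4, 167.8] (array([0.52677767, 0.09474988, 0.11950387]), np.float64(0.006533421867663552))
[207.3, 230.6] [260.4, 167.8] (array([0.53400942, 0.20278972, 0.06578332]), np.float64(0.013147438027249247))
[174.2, 233.4] [260.4, 167.8] (array([0.53661365, 0.30519126, 0.01399439]), np.float64(0.010753998116844899))
[245.5, 230.9] [258.8, 154.7] (array([0.52179547, 0.09153945, 0.15582045]), np.float64(0.0047186954846231656))
[207.3, 230.6] [258.8, 154.7] (array([0.52824708, 0.19595726, 0.10781654]), np.float64(0.01092714436780935))
[174.2, 233.4] [258.8, 154.7] (array([0.53021133, 0.29429891, 0.06178456]), np.float64(0.008400231162877506))
[245.5, 230.9] [259.5, 185.1] (array([0.52976468, 0.09879379, 0.07019762]), np.float64(0.01647110716592008))
[207.3, 230.6] [259.5, 185.1] (array([0.53763905, 0.21165954, 0.00841558]), np.float64(0.024561397519470084))
[174.2, 233.4] [259.5, 185.1] (array([ 0.54074106,  0.31962433, -0.05168843]), np.float64(0.023243461718758858))
top [365.2, 238.1, 22.7, 21.3] 0.89 [32.56188119 33.78712871 45.74257426]
top [392.2, 200.1, 25.0, 23.0] 0.56 [54.17634409 83.22795699 55.33978495]
side [235.9, 252.6, 34.2, 62.2] 0.66 [29.25015328 31.33660331 49.14960147]
sp [[[244.3, 232.7]], [[261.7, 170.3]]]
spbase [[[247.4, 238.0]], [[261.5, 203.3]]]
```

View pics/crop1.png

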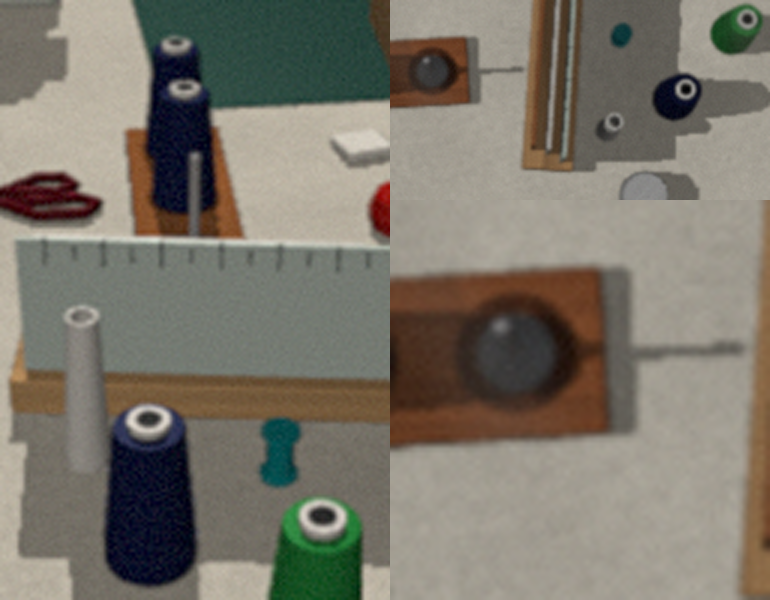

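The crop shows the loose navy cone with a white rim at side (249,261), lying clear of the tube and spool. The bare steel spindle tip is at side (265,171.5), top about (248,230), with its pad at top (251,235).

```bash
cat >> h.py <<'E'
from scipy.optimize import least_squares
def cone_sil(f,p,axis=None,r0=.030,r1=.022,h=.111):
    t=np.linspace(0,2*np.pi,40); c,s=np.cos(t),np.sin(t)
    P=np.r_[np.c_[p[0]+r0*c,p[1]+r0*s,0*t+p[2]],np.c_[p[0]+r1*c,p[1]+r1*s,0*t+p[2]+h]]
    return cv2.convexHull(proj(f,P).astype(np.float32))
def fit_cone(frames,masks,p0,z=0.):
    # match silhouettes by boundary distance
    pts=[cv2.findContours(m.astype(np.uint8),cv2.RETR_EXTERNAL,cv2.CHAIN_APPROX_NONE)[0] for m in masks]
    pts=[max(c,key=len)[:,0].astype(float) for c in pts]
    def res(q):
        return np.concatenate([[cv2.pointPolygonTest(cone_sil(f,[q[0],q[1],z]),(float(a),float(b)),True)-.3 for a,b in P] for f,P in zip(frames,pts)])
    return least_squares(res,p0,diff_step=1e-3,loss='soft_l1')
E
python3 - <<'E'
from h import *
F={c:cams.grab_frame(c) for c in ['top','side']}
print('tip',tri(ray(F['top'],(248,230)),ray(F['side'],(265,171.5))))
print('tip z', at_z(F['top'],(248,230),.11), at_z(F['side'],(265,171.5),.11),'pad',at_z(F['top'],(251,235.4),.017))
print('rim',tri(ray(F['top'],(377.2,244.8)),ray(F['side'],(249,260.5))),at_z(F['top'],(377.2,244.8),.111),at_z(F['side'],(249,260.5),.111))
M={}
for c in F:
  r=finder.cut_out(c,'spare'); r=[x for x in r if (lambda m:m[2]>1.25*m[1])(F[c]['image'][x['pixels']].mean(0).astype(float))]
  print(c,[x['extent'] for x in r]); M[c]=r[0]['pixels'] if r else None
for cs in (['top'],['side'],['top','side']):
  s=fit_cone([F[c] for c in cs],[M[c] for c in cs],[.5,-.25]); print(cs,s.x,np.abs(s.fun).mean())
for t in ['tube','spool','tin','rulers']:
  for c in F: print(t,c,[np.round(at_z(F[c],x['uv'],0),3)[:2] for x in finder.landmark_of(c,t)])
f=cams.grab_frame('wrist'); print(f['position'],R.from_quat(f['orientation']).as_matrix().round(2),f['fx'])
E
```

```text
tip (array([0.53415279, 0.08918771, 0.11144557]), np.float64(0.0008993939480176129))
tip z [0.53393473 0.08928816 0.11      ] [0.53474112 0.09215846 0.11      ] pad [0.5339068  0.08878829 0.017     ]
rim (array([ 0.49145337, -0.24621996,  0.10859356]), np.float64(0.0002264836033200744)) [ 0.4910214  -0.24583056  0.111     ] [ 0.49155464 -0.24914739  0.111     ]
top [[361.1, 236.9, 28.5, 25.5]]
side [[236.6, 253.3, 32.0, 61.0]]
['top'] [ 0.49346846 -0.24709675] 0.5165903806184095
['side'] [ 0.49188399 -0.24537884] 0.8269443206150667
['top', 'side'] [ 0.49204544 -0.24634195] 0.773452767562062
tube top [array([ 0.445, -0.15 ]), array([0.529, 0.2  ])]
tube side [array([ 0.45 , -0.151]), array([ 0.541, -0.077])]
spool top [array([ 0.579, -0.178])]
spool side [array([ 0.571, -0.17 ]), array([ 0.358, -0.204])]
tin top [array([ 0.357, -0.197])]
tin side [array([ 0.359, -0.203])]
rulers top []
rulers side [array([ 0.542, -0.081])]
[0.156166   0.63611549 0.37391471] [[ 0.35 -0.9  -0.28]
 [ 0.94  0.33  0.1 ]
 [-0.   -0.3   0.96]] 334.0671821577992
```

```bash
cat >> h.py <<'E'
RD=R.from_matrix(np.array([[-1,0,0],[0,1,0],[0,0,-1.]]))
def plan(p,Rt=RD):
    s=manip.observe(); Rc=R.from_quat(s['tool_rot'])
    print('t',s['time_s'],'pos',s['tool_pos'].round(4),'slide',(Rc.inv().apply(np.array(p)-s['tool_pos'])*1000).round(1),'rot',(Rc.inv()*Rt).as_rotvec(degrees=True).round(2),'F',s['wrist_force'].round(1),'open',round(s['opening'],4),'grip',s['grip_force'])
E
python3 -c "
from h import *
plan([.50,.10,.33])"
```

```text
t 2.45 pos [0.2258 0.6095 0.2313] slide [-434.1 -382.5  -98.7] rot [  0.     0.   -20.33] F [1.  0.2 0.6] open 0.0858 grip 0.0
```

>>> move_arm(
  rot=[
    [0, 0, -20.3],
    [0, 0, -20.3],
    [0, 0, -20.3],
    [0, 0, -20.3],
    [0, 0, -20.3],
  ],
  slide=[
    [-434, -382, -99],
    [-434, -382, -99],
    [-434, -382, -99],
    [-434, -382, -99],
    [-434, -382, -99],
  ],
  fingers=[1, 1, 1, 1, 1],
)

```text
time_s: 2.95
tool_pos: [0.3423, 0.3927, 0.2736]
tool_rot: [-0.0, 1.0, 0.0, 0.0]
wrist_force: [1.1, -0.1, -0.4]
opening: 0.085
grip_force: 0.0
```

```bash
python3 -c "
from h import *
plan([.50,.10,.33])"
```

```text
t 2.95 pos [0.3423 0.3927 0.2736] slide [-157.7 -292.8  -56.4] rot [0.01 0.02 0.01] F [ 1.1 -0.1 -0.4] open 0.085 grip 0.0
```

>>> move_arm(
  rot=[
    [0, 0, 0],
    [0, 0, 0],
    [0, 0, 0],
    [0, 0, 0],
    [0, 0, 0],
  ],
  slide=[
    [-158, -293, -56],
    [-158, -293, -56],
    [-158, -293, -56],
    [-158, -293, -56],
    [-158, -293, -56],
  ],
  fingers=[1, 1, 1, 1, 1],
)

```text
time_s: 3.45
tool_pos: [0.4593, 0.1755, 0.3153]
tool_rot: [0.0, 1.0, 0.0, 0.0]
wrist_force: [1.2, 0.8, -0.2]
opening: 0.0855
grip_force: 0.0
```

>>> move_arm(
  rot=[
    [0, 0, 0],
    [0, 0, 0],
    [0, 0, 0],
    [0, 0, 0],
  ],
  slide=[
    [-40, -75, -15],
    [-40, -75, -15],
    [-40, -75, -15],
    [-40, -75, -15],
  ],
  fingers=[1, 1, 1, 1],
)

```text
time_s: 3.85
tool_pos: [0.4988, 0.1017, 0.3296]
tool_rot: [0.001, 1.0, 0.0, -0.0]
wrist_force: [-0.5, 0.4, 0.7]
opening: 0.0856
grip_force: 0.0
```

Run:
```python
from h import *
plan([.492,-.246,.25])
f=cams.grab_frame('wrist'); save(f['image'],'wrist1.png'); print(f['position'],proj(f,[[.534,.090,.11],[.534,.09,.015]]).round(1))
for r in finder.landmark_of('wrist','spindle_1'): print(r['uv'],r['confidence'],at_z(f,r['uv'],.11))
```

```text
t 3.85 pos [0.4988 0.1017 0.3296] slide [   5.9 -347.7   79.6] rot [ 0.01 -0.   -0.15] F [-0.5  0.4  0.7] open 0.0856 grip 0.0
[0.42447062 0.10220089 0.47225668] [[271.1 207.2]
 [273.2 187.6]]
[272.4, 212.1] 0.65 [0.53982114 0.09135904 0.11      ]
[320.5, 303.0] 0.57 [0.65836842 0.14975873 0.11      ]
```

View pics/wrist1.png

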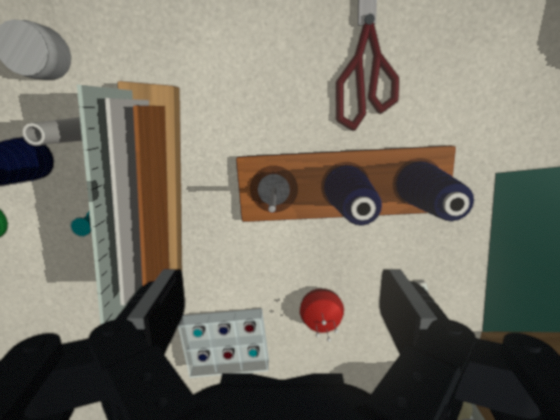

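The wrist view shows the bare spindle tip at (272.5,208), with the pad at (273,188). That agrees with the predicted position to about 1 mm, giving a tip of about (0.5345, 0.0905). Next I'll go over the spare.

>>> move_arm(
  rot=[
    [0, 0, 0],
    [0, 0, 0],
    [0, 0, 0],
    [0, 0, 0],
    [0, 0, 0],
  ],
  slide=[
    [7, -50, 0],
    [14, -100, 0],
    [21, -150, 0],
    [28, -200, 0],
    [35, -250, 0],
  ],
  fingers=[1, 1, 1, 1, 1],
)

```text
time_s: 4.45
tool_pos: [0.4633, -0.1456, 0.3297]
tool_rot: [-0.001, 1.0, 0.0, 0.0]
wrist_force: [0.7, -0.0, 0.3]
opening: 0.0852
grip_force: 0.0
```

>>> move_arm(
  rot=[
    [0, 0, 0],
    [0, 0, 0],
    [0, 0, 0],
    [0, 0, 0],
    [0, 0, 0],
  ],
  slide=[
    [2, -50, 0],
    [4, -98, 0],
    [4, -98, 0],
    [4, -98, 0],
    [4, -98, 0],
  ],
  fingers=[1, 1, 1, 1, 1],
)

```text
time_s: 4.95
tool_pos: [0.4599, -0.2416, 0.3295]
tool_rot: [-0.0, 1.0, 0.0, -0.0]
wrist_force: [0.1, -0.1, 0.3]
opening: 0.0854
grip_force: 0.0
```

Run:
```python
from h import *
plan([.492,-.246,.17])
f=cams.grab_frame('wrist'); print(f['position'])
r=finder.cut_out('wrist','spare')
im=f['image'].copy()
for x in r:
    print(x['extent'],x['confidence'],f['image'][x['pixels']].mean(0))
r=[x for x in r if (lambda m:m[2]>1.25*m[1])(f['image'][x['pixels']].mean(0).astype(float))]
if r:
    s=fit_cone([f],[r[0]['pixels']],[.492,-.246]); print(s.x,np.abs(s.fun).mean())
for p,c in (([.492,-.246,0],(255,255,0)),([*s.x,0],(255,0,255))):
    cv2.polylines(im,[cone_sil(f,p).round().astype(int)],True,c)
save(im,'wrist2.png')
```

```text
t 4.95 pos [ 0.4599 -0.2416  0.3295] slide [-32.2  -4.5 159.5] rot [ 0.03 -0.02  0.05] F [ 0.1 -0.1  0.3] open 0.0854 grip 0.0
[ 0.38564633 -0.24145208  0.47209841]
[260.4, 165.2, 38.4, 58.5] 0.8 [48.75274177 50.15852443 61.46909272]
[188.3, 225.7, 55.8, 69.5] 0.68 [40.8240974  90.03106633 49.42485306]Traceback (most recent call last):
  File "<stdin>", line 11, in <module>
NameError: name 's' is not defined
```

Run:
```python
from h import *
f=cams.grab_frame('wrist')
r=[x for x in finder.cut_out('wrist','spare') if x['extent'][0]>245]
im=f['image'].copy()
s=fit_cone([f],[r[0]['pixels']],[.492,-.246]); print(s.x,np.abs(s.fun).mean())
for p,c in (([.492,-.246,0],(255,255,0)),([*s.x,0],(255,0,255))):
    cv2.polylines(im,[cone_sil(f,p).round().astype(int)],True,c)
save(cv2.resize(im[100:320,140:420],None,fx=2.5,fy=2.5),'wrist2.png')
```

```text
[ 0.49227395 -0.24662649] 0.7135313017028082
```

View pics/wrist2.png

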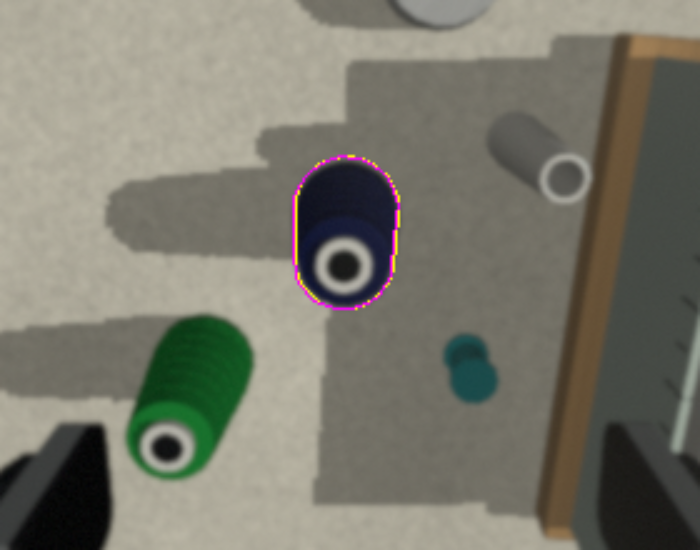

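The fitted outline matches the navy cone in the wrist view (crop (345,235)). Tube and spool stay outside the finger line. I'll align and descend.

>>> move_arm(
  rot=[
    [0, 0, 0],
    [0, 0, 0],
    [0, 0, 0],
    [0, 0, 0],
    [0, 0, 0],
  ],
  slide=[
    [-32, -5, 20],
    [-32, -5, 65],
    [-32, -5, 110],
    [-32, -5, 150],
    [-32, -5, 150],
  ],
  fingers=[1, 1, 1, 1, 1],
)

```text
time_s: 5.65
tool_pos: [0.4893, -0.246, 0.1755]
tool_rot: [-0.0, 1.0, 0.002, -0.003]
wrist_force: [0.3, 0.2, 1.6]
opening: 0.0854
grip_force: 0.0
```

```bash
python3 -c "
from h import *
plan([.492,-.2465,.06])"
```

```text
t 5.65 pos [ 0.4893 -0.246   0.1755] slide [ -3.5  -1.  115.4] rot [ 0.23 -0.39  0.03] F [0.3 0.2 1.6] open 0.0854 grip 0.0
```

>>> move_arm(
  rot=[
    [0, 0, 0],
    [0, 0, 0],
    [0, 0, 0],
    [0, 0, 0],
    [0, 0, 0],
  ],
  slide=[
    [0, 0, 0],
    [0, 0, 25],
    [0, 0, 55],
    [0, 0, 85],
    [0, 0, 110],
  ],
  fingers=[1, 1, 1, 1, 1],
)

```text
time_s: 6.15
tool_pos: [0.4937, -0.2491, 0.0712]
tool_rot: [0.0, 1.0, -0.001, 0.002]
wrist_force: [0.2, 0.4, -0.4]
opening: 0.0856
grip_force: 0.0
```

>>> move_arm(
  rot=[
    [0, 0, 0],
    [0, 0, 0],
    [0, 0, 0],
  ],
  slide=[
    [0, 0, 9],
    [0, 0, 9],
    [0, 0, 9],
  ],
  fingers=[1, 1, 1],
)

```text
time_s: 6.45
tool_pos: [0.493, -0.2489, 0.0625]
tool_rot: [0.0, 1.0, -0.001, 0.001]
wrist_force: [0.8, -0.5, -0.2]
opening: 0.0854
grip_force: 0.0
```

```bash
python3 -c "
from h import *
plan([.492,-.2465,.06])"
```

```text
t 6.45 pos [ 0.493  -0.2489  0.0625] slide [1.1 2.4 2.5] rot [-0.07  0.12 -0.02] F [ 0.8 -0.5 -0.2] open 0.0854 grip 0.0
```

>>> move_arm(
  rot=[
    [0, 0, 0],
    [0, 0, 0],
    [0, 0, 0],
  ],
  slide=[
    [1, 2.4, 2],
    [1, 2.4, 2],
    [1, 2.4, 2],
  ],
  fingers=[1, 1, 1],
)

```text
time_s: 6.75
tool_pos: [0.491, -0.2459, 0.0593]
tool_rot: [0.0, 1.0, -0.0, 0.0]
wrist_force: [0.9, -0.1, 0.4]
opening: 0.0853
grip_force: 0.0
```

>>> move_arm(
  rot=[
    [0, 0, 0],
    [0, 0, 0],
    [0, 0, 0],
    [0, 0, 0],
    [0, 0, 0],
  ],
  slide=[
    [0, 0, 0],
    [0, 0, 0],
    [0, 0, 0],
    [0, 0, 0],
    [0, 0, 0],
  ],
  fingers=[0, 0, 0, 0, 0],
)

```text
time_s: 7.25
tool_pos: [0.491, -0.246, 0.0592]
tool_rot: [0.0, 1.0, -0.0, 0.0]
wrist_force: [-1.2, 0.7, 13.1]
opening: 0.0477
grip_force: 59.7
```

>>> move_arm(
  rot=[
    [0, 0, 0],
    [0, 0, 0],
    [0, 0, 0],
    [0, 0, 0],
    [0, 0, 0],
  ],
  slide=[
    [0, 0, 0],
    [0, 0, 0],
    [0, 0, 0],
    [0, 0, 0],
    [0, 0, 0],
  ],
  fingers=[0, 0, 0, 0, 0],
)

```text
time_s: 7.75
tool_pos: [0.4911, -0.246, 0.0592]
tool_rot: [0.0, 1.0, -0.0, 0.0]
wrist_force: [-1.4, 0.1, 12.9]
opening: 0.0479
grip_force: 59.7
```

```bash
python3 -c "
from h import *
plan([.492,-.2465,.25])"
```

```text
t 7.75 pos [ 0.4911 -0.246   0.0592] slide [  -1.1   -0.6 -190.8] rot [-0.02  0.03 -0.03] F [-1.4  0.1 12.9] open 0.0479 grip 59.70315994403791
```

Held, with the opening at 48 mm as expected. I'll lift gently first.

>>> move_arm(
  rot=[
    [0, 0, 0],
    [0, 0, 0],
    [0, 0, 0],
    [0, 0, 0],
    [0, 0, 0],
  ],
  slide=[
    [0, 0, -5],
    [0, 0, -15],
    [0, 0, -35],
    [0, 0, -60],
    [0, 0, -85],
  ],
  fingers=[0, 0, 0, 0, 0],
)

```text
time_s: 8.25
tool_pos: [0.4906, -0.2457, 0.1449]
tool_rot: [0.0, 1.0, 0.0, -0.0]
wrist_force: [0.5, -0.6, -1.5]
opening: 0.0473
grip_force: 62.0
```

>>> move_arm(
  rot=[
    [0, 0, 0],
    [0, 0, 0],
    [0, 0, 0],
    [0, 0, 0],
    [0, 0, 0],
  ],
  slide=[
    [0, 0, -25],
    [0, 0, -55],
    [0, 0, -85],
    [0, 0, -110],
    [0, 0, -110],
  ],
  fingers=[0, 0, 0, 0, 0],
)

```text
time_s: 8.75
tool_pos: [0.4923, -0.2467, 0.2576]
tool_rot: [0.0, 1.0, -0.001, 0.003]
wrist_force: [-0.4, 0.3, -1.2]
opening: 0.0476
grip_force: 62.0
```

Run:
```python
from h import *
plan([.5345,.0905,.255])
f=cams.grab_frame('side'); p=manip.observe()['tool_pos']
im=f['image'].copy()
cv2.polylines(im,[cone_sil(f,[p[0],p[1],p[2]-.0592]).round().astype(int)],True,(255,0,255))
save(cv2.resize(im[100:320,160:360],None,fx=2.5,fy=2.5),'lift.png')
```

```text
t 8.75 pos [ 0.4923 -0.2467  0.2576] slide [-42.1 337.2   1.8] rot [-0.16  0.29 -0.03] F [-0.4  0.3 -1.2] open 0.0476 grip 62.03719907789491
```

View pics/lift.png

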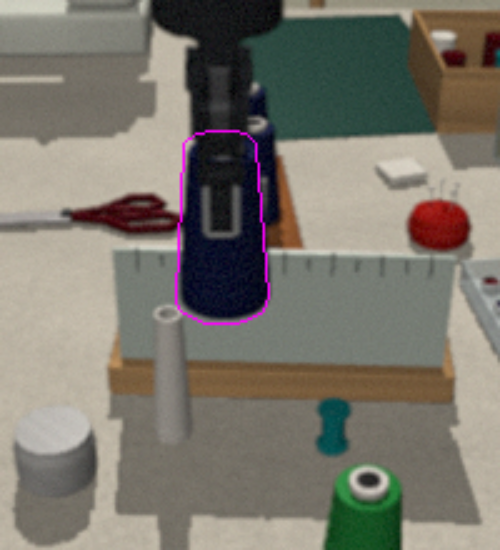

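The cone hangs upright in the grip at crop (222,225), matching the projected outline to within about 1–2 px. The rulers lie below it. Now I'll carry it across at this height.

>>> move_arm(
  rot=[
    [0, 0, 0],
    [0, 0, 0],
    [0, 0, 0],
    [0, 0, 0],
    [0, 0, 0],
  ],
  slide=[
    [-4, 30, 0],
    [-9, 70, 0],
    [-14, 115, 0],
    [-20, 160, 0],
    [-26, 205, 0],
  ],
  fingers=[0, 0, 0, 0, 0],
)

```text
time_s: 9.3
tool_pos: [0.5161, -0.0391, 0.2527]
tool_rot: [0.0, 1.0, 0.0, -0.001]
wrist_force: [0.7, 0.3, -1.2]
opening: 0.0476
grip_force: 62.0
```

>>> move_arm(
  rot=[
    [0, 0, 0],
    [0, 0, 0],
    [0, 0, 0],
    [0, 0, 0],
    [0, 0, 0],
  ],
  slide=[
    [-5, 45, 0],
    [-10, 85, 0],
    [-14, 115, 0],
    [-16, 132, 0],
    [-16, 132, 0],
  ],
  fingers=[0, 0, 0, 0, 0],
)

```text
time_s: 9.8
tool_pos: [0.5324, 0.0931, 0.2526]
tool_rot: [-0.001, 1.0, 0.0, -0.001]
wrist_force: [0.3, 0.2, -2.2]
opening: 0.0478
grip_force: 62.1
```

Run:
```python
from h import *
plan([.5345,.0905,.2])
s=manip.observe()
F={c:cams.grab_frame(c) for c in('side','top')}
plan([.5345,.0905,.2])
p=manip.observe()['tool_pos']
M=[]
for c in F:
  r=[x for x in finder.cut_out(c,'spare')]
  for x in r: print(c,x['extent'],round(x['confidence'],2),cv2.boundingRect(cone_sil(F[c],[p[0],p[1],p[2]-.0592])))
im=F['side']['image'].copy()
cv2.polylines(im,[cone_sil(F['side'],[p[0],p[1],p[2]-.0592]).round().astype(int)],True,(255,0,255))
save(cv2.resize(im[40:240,180:340],None,fx=3,fy=3),'over.png')
```

```text
t 9.8 pos [0.5324 0.0931 0.2526] slide [-2.2 -2.6 52.6] rot [ 0.01 -0.1   0.11] F [ 0.3  0.2 -2.2] open 0.0478 grip 62.066176655644085
t 9.9 pos [0.5323 0.0911 0.2528] slide [-2.3 -0.6 52.8] rot [-0.02 -0.09  0.03] F [ 0.5 -0.5 -1.5] open 0.0476 grip 62.06504480011063
side [255.5, 91.3, 25.1, 51.0] 0.94 (251, 90, 27, 56)
side [285.9, 285.5, 35.5, 65.0] 0.86 (251, 90, 27, 56)
top [390.6, 203.6, 26.1, 21.5] 0.65 (230, 207, 27, 31)
top [232.8, 223.8, 18.9, 15.6] 0.48 (230, 207, 27, 31)
```

View pics/over.png

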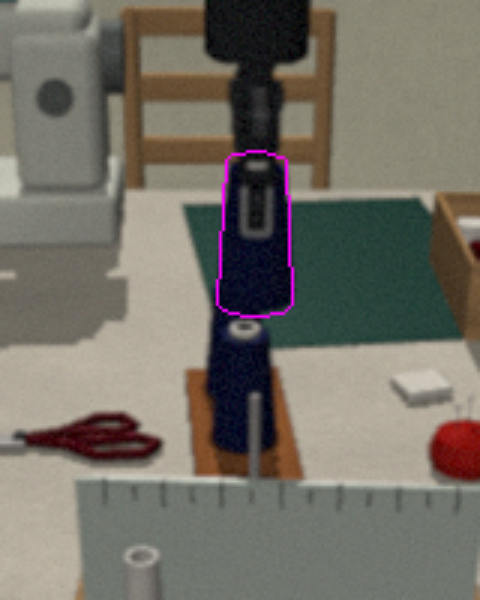

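The cone is over the free spindle: outline at crop (255,235), spindle tip at (256,395). The real lower edge sits slightly above my outline. I'll correct x, descend part way and measure the height from the lower rim.

>>> move_arm(
  rot=[
    [0, 0, 0],
    [0, 0, 0],
    [0, 0, 0],
    [0, 0, 0],
    [0, 0, 0],
  ],
  slide=[
    [-2, 0, 10],
    [-2, 0, 25],
    [-2, 0, 42],
    [-2, 0, 56],
    [-2, 0, 60],
  ],
  fingers=[0, 0, 0, 0, 0],
)

```text
time_s: 10.5
tool_pos: [0.534, 0.0903, 0.1917]
tool_rot: [0.001, 1.0, -0.0, -0.001]
wrist_force: [-0.2, 1.0, -1.5]
opening: 0.0478
grip_force: 62.1
```

>>> move_arm(
  rot=[
    [0, 0, 0],
    [0, 0, 0],
    [0, 0, 0],
  ],
  slide=[
    [0, 0, 0],
    [0, 0, 0],
    [0, 0, 0],
  ],
  fingers=[0, 0, 0],
)

```text
time_s: 10.8
tool_pos: [0.5354, 0.0911, 0.1943]
tool_rot: [0.0, 1.0, 0.0, 0.001]
wrist_force: [-0.9, 0.4, -1.5]
opening: 0.0478
grip_force: 62.1
```

Run:
```python
from h import *
plan([.5345,.0905,.1792])
f=cams.grab_frame('side'); t=cams.grab_frame('top'); p=manip.observe()['tool_pos']
z=p[2]-.0592
s=cone_sil(f,[p[0],p[1],z])[:,0]; print('pred bbox',s.min(0),s.max(0))
raw=f['image'].copy(); im=raw.copy()
cv2.polylines(im,[s.round().astype(int)[:,None]],True,(255,0,255))
def cr(a): return cv2.resize(a[90:210,225:305],(400,600),interpolation=cv2.INTER_CUBIC)
save(np.hstack([cr(raw),cr(im)]),'low.png')
# calibration of the method: static cone in the first picture, bottom edge at its axis column
b=cv2.cvtColor(cv2.imread('pics/side0.png'),cv2.COLOR_BGR2RGB)
s0=cone_sil(f,[.4922,-.2464,0])[:,0]; print('static pred',s0.min(0),s0.max(0))
print('static lum col', b[300:322,248:255].mean((1,2)).round(0).tolist())
c=int(round(proj(f,[p[0],p[1],z])[0,0])); print('now col',c, raw[150:180,c-12:c-6].mean((1,2)).round(0).tolist(), raw[150:180,c+6:c+11].mean((1,2)).round(0).tolist())
r=int(z*0+150); print('row 150 & 158', raw[150,240:290].sum(1).tolist(), raw[158,240:290].sum(1).tolist())
```

```text
t 10.8 pos [0.5354 0.0911 0.1943] slide [ 0.9 -0.6 15.1] rot [ 0.01  0.06 -0.04] F [-0.9  0.4 -1.5] open 0.0478 grip 62.064102624426596
pred bbox [252.91113 115.16318] [277.78616 168.0457 ]
static pred [234.29773 251.80553] [265.7368  316.44708]
static lum col [17.0, 19.0, 24.0, 20.0, 20.0, 22.0, 17.0, 18.0, 22.0, 20.0, 18.0, 17.0, 19.0, 14.0, 29.0, 66.0, 98.0, 110.0, 112.0, 109.0, 110.0, 107.0]
now col 265 [21.0, 19.0, 21.0, 19.0, 19.0, 17.0, 17.0, 19.0, 17.0, 18.0, 16.0, 14.0, 15.0, 18.0, 20.0, 18.0, 19.0, 15.0, 20.0, 19.0, 16.0, 17.0, 19.0, 16.0, 24.0, 17.0, 20.0, 22.0, 21.0, 17.0] [19.0, 19.0, 17.0, 17.0, 17.0, 19.0, 15.0, 15.0, 16.0, 16.0, 15.0, 17.0, 14.0, 16.0, 19.0, 45.0, 86.0, 112.0, 114.0, 107.0, 100.0, 97.0, 94.0, 93.0, 88.0, 85.0, 83.0, 79.0, 75.0, 75.0]
row 150 & 158 [502, 517, 504, 510, 503, 513, 504, 520, 503, 392, 187, 52, 56, 99, 41, 60, 74, 36, 60, 55, 44, 43, 48, 35, 28, 53, 79, 54, 54, 65, 44, 59, 77, 61, 19, 65, 38, 70, 161, 192, 183, 194, 182, 191, 177, 186, 174, 181, 189, 178] [511, 527, 507, 513, 523, 515, 507, 499, 421, 247, 100, 42, 67, 34, 30, 54, 62, 72, 46, 63, 60, 59, 38, 83, 48, 64, 75, 41, 56, 51, 58, 57, 66, 30, 60, 33, 10, 100, 286, 450, 508, 529, 512, 516, 515, 520, 529, 524, 523, 527]
```

View pics/low.png

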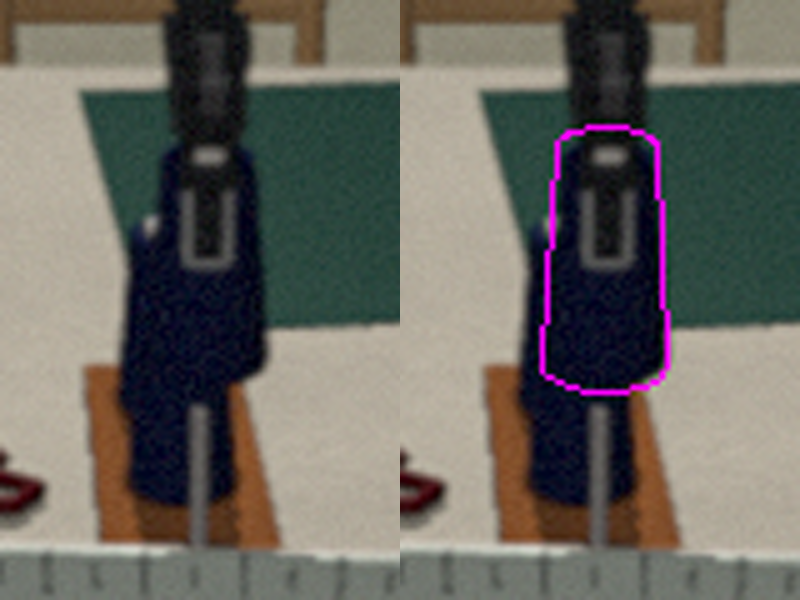

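The cone is above the spindle, whose tip is at crop (200,405) directly under the cone axis. The outline agrees with the picture to about 1 px, the same bias as for the standing cone. Last descent now.

>>> move_arm(
  rot=[
    [0, 0, 0],
    [0, 0, 0],
    [0, 0, 0],
    [0, 0, 0],
    [0, 0, 0],
  ],
  slide=[
    [0, 0, 4],
    [0, 0, 8],
    [0, 0, 13],
    [0, 0, 13],
    [0, 0, 13],
  ],
  fingers=[0, 0, 0, 0, 0],
)

```text
time_s: 11.4
tool_pos: [0.5348, 0.0912, 0.1804]
tool_rot: [0.0, 1.0, -0.0, -0.0]
wrist_force: [0.9, -0.5, -0.9]
opening: 0.0473
grip_force: 62.1
```

>>> move_arm(
  rot=[
    [0, 0, 0],
    [0, 0, 0],
    [0, 0, 0],
    [0, 0, 0],
    [0, 0, 0],
  ],
  slide=[
    [0, 0, 0],
    [0, 0, 0],
    [0, 0, 0],
    [0, 0, 0],
    [0, 0, 0],
  ],
  fingers=[0, 0, 0, 0, 0],
)

```text
time_s: 11.9
tool_pos: [0.535, 0.0912, 0.1807]
tool_rot: [0.0, 1.0, 0.0, 0.0]
wrist_force: [0.6, -0.9, -1.0]
opening: 0.0477
grip_force: 62.1
```

Run:
```python
from h import *
f=cams.grab_frame('side')
plan([.5345,.0905,.1798])
for i in range(6): cams.grab_frame('top')
plan([.5345,.0905,.1798])
```

```text
t 11.95 pos [0.535  0.0911 0.1807] slide [ 0.5 -0.6  0.9] rot [ 0.    0.   -0.03] F [ 0.2 -0.3 -0.7] open 0.0476 grip 62.07169589091791
t 12.25 pos [0.535  0.0912 0.1806] slide [ 0.5 -0.7  0.8] rot [ 0.   -0.   -0.03] F [ 0.3  0.5 -0.8] open 0.0478 grip 62.071416116086766
```

>>> move_arm(
  rot=[
    [0, 0, 0],
    [0, 0, 0],
    [0, 0, 0],
    [0, 0, 0],
    [0, 0, 0],
  ],
  slide=[
    [1, -0.3, 1],
    [1, -0.3, 1],
    [1, -0.3, 1],
    [1, -0.3, 1],
    [1, -0.3, 1],
  ],
  fingers=[0, 0, 0, 0, 0],
)

```text
time_s: 12.75
tool_pos: [0.534, 0.0909, 0.1797]
tool_rot: [0.0, 1.0, 0.0, 0.0]
wrist_force: [-0.0, 0.5, -1.0]
opening: 0.0477
grip_force: 62.1
```

Run:
```python
from h import *
f=cams.grab_frame('side'); p=manip.observe()['tool_pos']; plan(p)
im=f['image'].copy()
cv2.polylines(im,[cone_sil(f,[p[0]+.001,p[1],p[2]-.0592]).round().astype(int)],True,(255,0,255))
cr=lambda a: cv2.resize(a[90:210,225:305],(400,600),interpolation=cv2.INTER_CUBIC)
save(np.hstack([cr(f['image']),cr(im)]),'final.png')
```

```text
t 12.8 pos [0.534  0.0908 0.1797] slide [0. 0. 0.] rot [ 0.    0.   -0.03] F [ 0.5  0.1 -1.3] open 0.0477 grip 62.07230088009965
```

View pics/final.png

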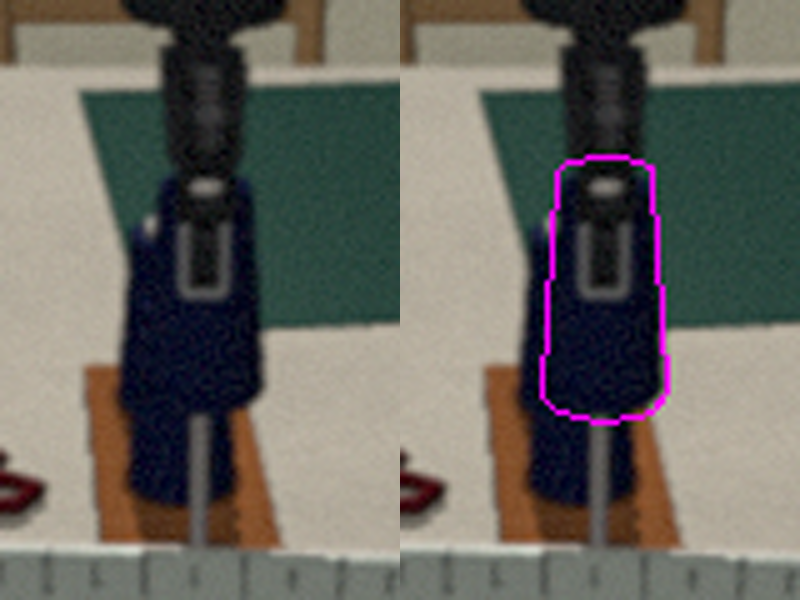

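The held cone's lower edge is at crop row 415, just covering the spindle tip, as expected for a gap of about 10–11 mm. The spindle (column 200) is on the cone's axis (about 201). I'm handing in.

```bash
python3 -c "
from h import *
print(workorder.job_done())"
```

```text
the job is handed in; nothing more can be done
None
```

The navy spare cone is held upright about 1 cm above the free spindle (the stand's right-hand end, nearest the rulers), centred to about 1–2 mm by the camera and arm readings, and the job is handed in with the cone still gripped.

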